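# Make up the two sampling kits

## Robot

A 6-joint arm with a two-finger parallel gripper is mounted at the origin on a cart in front of the work surface, level with it; the furniture and walls round the work are solid. World frame = base frame: x ahead of the robot, y to its left, z up, the work surface at z = 0. Lengths are in m, angles in rad, forces in N, time in s.
With the tool pointing down it reaches from about 0.25 to 0.725 m from the base axis. Payload 4 kg.
Tool frame: the origin (TCP) lies on the front face of the gripper's body, between the roots of the fingers; the fingertips stand 73 mm ahead of it and the grasp point (between the pads) lies 54 mm ahead of it; z points along the fingers, y is the line along which they close (so a half turn about z gives the same grasp; the last joint's range is limited). The gripper opens to 85 mm and grips with 20 to 120 N. Pads are 22 mm wide; open, the fingers measure 114 mm over their backs; the gripper's body (76 mm by 85 mm) begins 54 mm behind the grasp point. The pads swing forward as they close: fully open they stand 13 mm farther back than shut.
Start: joints at [1.107, 0.241, 0.005, 1.335, 0, 1.571], TCP at [0.224, 0.447, 0.304] pointing down, gripper open.
Joint ranges: [-2.72, 2.72], [-1.05, 1.87], [-1.09, 1.28], [-1.99, 2.15], [-1.42, 1.44], [-3.14, 3.14]. Speed limits (rad/s): [2.79, 2.79, 3.14, 3.14, 3.14, 3.14].

## Interface

Orientations are given as a unit quaternion [x, y, z, w].
In Python, from workcell import bot gives the robot as it stands. The module is installed in compiled form; this text tells all that it offers.
- The arm moves only by the tool step_arm, never from a script. Its argument "rows" is a list of rows, each a list of 2 entries, a list of its own where there are three numbers: the shift along the tool's x, y, z in mm, then the turn about the tool's z in degrees. A call has 1 to 12 rows; each row is the pose to reach, as a shift and turn from the pose commanded when the call began, along the tool's axes at that moment; what a row does not reach only later rows make up. A row lasts 1/8 s, in which the tool goes at most 62.5 mm and 10.7 degrees, less where a joint would pass 70% of its speed; a pose out of reach is approached as far as the arm can. A call with a gripper value outside its range is refused whole. "claw" is the gripper's target within -1 to 1 (shut at 1, half-way at 0, fully open at -1), set as the call begins (left out, the last holds). The fingers move at their own pace and stop on an object; the grip force is fixed at half the most. Time passes only in rows, so rows that repeat a pose let the fingers close. It gives the time, the measured TCP pose, the force, the opening and the grip force at its end, in the units of the state.
- bot.get_obs(): the state, without advancing time (a new reading comes with each control period).
- bot.camera(name): name is "scene" or "top" or "wrist"; returns (picture, depth): 384x512x3 uint8, red, green, blue; 384x512 float32, m along the optical axis (not along the pixel's ray), 0 where there is no reading.
- bot.camera_params(name): a dict with "fx", "fy", "cx", "cy" (pixels), "pose" (4x4, takes a point from camera to world coordinates). Camera axes: x right, y up, looking along -z (the intrinsics and any distortion apply to the point x, -y, -z); pixel columns grow to the right and rows downward; lengths in m; the calibration is good to about 2 mm. A picture is of the moment at which its call begins: read the wrist's pose just before it. camera_params takes no time and is no camera call; for the wrist camera it gives the pose at the moment of the call.
- bot.job_done(): hands the job in; it is judged then, once.
Trained networks look in the newest picture that a camera, given by its name, has taken for a name from the list of things; names that differ only in an ending like _2 or _b are one class to them, and where a whole thing is asked for, a point or a joint stands for the part that bears it (a point fixed in the world has none). Each returns a list of dicts, best first, with "score" (0 to 1); they miss things now and then, are a little off and sometimes report something else, mostly with a low value. They report only what shows in the picture. A call takes as long as a camera call. They do not tell look-alikes from the thing itself.
- bot.trace(target, camera): "pixels" (384x512 bool, what is visible of it) and "uv" ([column, row] in pixels, amid what is visible of it).
The state is a dict: "clock": time; "joint_pos": joint angles; "joint_vel": joint speeds; "tau": joint torques, N m; "eef_pos": TCP position; "tool_rot": TCP orientation; "ft_force": force on the tool from outside, world axes, zero at the start; "ft_torque": the same for the moment, N m; "grip_width": finger opening in m; "grasp_force": force on a finger pad.
Only numpy, scipy, OpenCV 4.12 (cv2) and the standard library are available. Lean on these libraries where they do the work, as an engineer would, in place of code of your own. Each camera call takes 0.05 s, during which the arm holds its last target. There are 200 camera calls.

## Task

Make up the two sampling kits: the blue tray is to hold the blue-capped jar, the amber bottle and the tweezers; the red tray is to hold the red-capped jar and the marker, next to the small beaker that is already in it. The red-capped jar was put into the blue tray by mistake, so it has to change over; jars and bottle stand in the round wells (any free well of the right tray will do), each tool lies in its tray's long slot. Keep the jars and the bottle upright, set them down without dropping them, and leave the white-capped jar and the beaker where they are.

Things in the scene. Friction and masses are not known exactly. Their poses are not given: they have to be found in the camera images.
- tray_blue: Fixed tray, shell and pocket floors blue, insert dark; 180 (x) x 214 (y) x 31 mm. Origin: centre of underside, on the table; x away from robot, y left at yaw 0. Two round wells, 68 mm dia, floor at z 6 mm, centres x 43, y +52 and -52 mm. Tool slot 36 (x) x 156 (y) mm, floor z 18, centre x -43, y 0. Insert top z 28. At the start the red-capped jar is in the y -52 well; the rest is empty.
- tray_red: Same tray in red: same sizes, frame, wells and slot as the blue tray. In both, a finger scoop, 86 (x) x 50 (y) mm, floor z 6 mm, crosses the middle of the slot, for fingers beside a tool held at its middle. At the start the beaker is in the y -52 mm well. Beware: a microscope (0.4 m tall) fills the table left of y 0.43 m.
- jar_blue: White plastic sample jar with a blue screw cap: body 48 mm diameter to 42 mm high, cap 52 mm diameter from 42 to 58 mm high. Origin: centre of its underside, z up. 0.06 to 0.11 kg.
- jar_red: White plastic sample jar with a red screw cap: body 44 mm diameter to 42 mm high, cap 48 mm diameter from 42 to 58 mm high. Origin: centre of its underside, z up. Starts in a well of the blue tray, its cap standing clear above the tray. 0.06 to 0.11 kg.
- amber_bottle: Small brown (amber) bottle with a white cap: body 52 mm diameter to 92 mm high (shoulder rounded above about 75 mm), cap 24 mm diameter up to 110 mm high. Origin: centre of its underside, z up. 0.11 to 0.2 kg.
- tweezers: Pale steel tweezers lying flat, 113 mm long along their own y, 19 mm wide (x) and 8 mm thick. Origin: centre of the underside, where they are gripped across the arms. Either end may point either way.
- marker: Red and white marker pen lying flat, 135 mm long along its own y, about 17 mm thick. Origin: middle of its length, on the underside (z up, as it lies at the start). Either end may point either way.
- jar_white: White plastic sample jar with a white cap, 48 mm diameter, 64 mm high, standing among the stock; it belongs to neither kit and must not be moved. Origin: centre of its underside.
- beaker: Small clear glass beaker, 53 mm diameter, 70 mm high, standing in a well of the red tray from the start; it stays there. Origin: centre of its underside.
Mind the look-alikes: they are no part of the job. There is more than one size of the jar_red; the job needs the largest.

How it is judged:
At the end, for the whole second after the job is handed in: Jars and bottle stand upright on the floor of a well of their tray (13 mm from its centre in x and y), tweezers and marker lie in their tray's slot, in line with it to 0.2 rad; all released and at rest; the white-capped jar and the beaker stand within 20 mm of where they were (x of jar_blue in the frame of tray_blue between 0.03 and 0.056 m and (y of jar_blue in the frame of tray_blue between 0.039 and 0.065 m or y of jar_blue in the frame of tray_blue between -0.065 and -0.039 m) and z of jar_blue in the frame of tray_blue between 0.002 and 0.011 m and angle between each of jar_blue, amber_bottle, jar_red, jar_white, beaker's own z axis and vertical below 0.1 rad and linear speed of each of jar_blue, amber_bottle, jar_red, tweezers, marker below 0.03 m/s and angular speed of each of jar_blue, amber_bottle, jar_red, tweezers, marker below 0.3 rad/s and contact force between each of jar_blue, amber_bottle, jar_red, tweezers, marker and the fingers below 0.05 N and x of amber_bottle in the frame of tray_blue between 0.03 and 0.056 m and (y of amber_bottle in the frame of tray_blue between 0.039 and 0.065 m or y of amber_bottle in the frame of tray_blue between -0.065 and -0.039 m) and z of amber_bottle in the frame of tray_blue between 0.002 and 0.011 m and x of jar_red in the frame of tray_red between 0.03 and 0.056 m and (y of jar_red in the frame of tray_red between 0.039 and 0.065 m or y of jar_red in the frame of tray_red between -0.065 and -0.039 m) and z of jar_red in the frame of tray_red between 0.002 and 0.011 m and x of tweezers in the frame of tray_blue between -0.057 and -0.029 m and y of tweezers in the frame of tray_blue between -0.026 and 0.026 m and z of tweezers in the frame of tray_blue between 0.013 and 0.024 m and angle between the y axis of tweezers and the y axis of tray_blue, either way round below 0.2 rad and x of marker in the frame of tray_red between -0.063 and -0.023 m and y of marker in the frame of tray_red between -0.026 and 0.026 m and z of marker in the frame of tray_red between 0.013 and 0.037 m and angle between the y axis of marker and the y axis of tray_red, either way round below 0.2 rad and distance of each of jar_white, beaker from where it was at the start of the episode below 0.02 m); the robot touches nothing.
It fails at once if a jar or the bottle is tipped over (angle between any of jar_blue, jar_red, amber_bottle, jar_white, beaker's own z axis and vertical above 0.6 rad).
It fails at once if the white-capped jar or the beaker is pushed away from its place (more than 25 mm) (distance of any of jar_white, beaker from where it was at the start of the episode above 0.025 m).
It fails at once if a jar or the bottle is dropped (falls freely faster than 0.8 m/s, about 3 cm) ((linear speed of jar_blue above 0.8 m/s and contact force between jar_blue and anything else below 0.05 N) or (linear speed of jar_red above 0.8 m/s and contact force between jar_red and anything else below 0.05 N) or (linear speed of amber_bottle above 0.8 m/s and contact force between amber_bottle and anything else below 0.05 N)).
It also fails if it takes over 131 s, if anything falls off the work surface, if the arm or the gripper's body presses on something with over 40 N, if the wrist force passes 120 N, or if a joint passes its speed limit or range.

## Working session

There is one attempt and no reset: what is moved stays moved. The work goes in short steps, Python scripts to look and compute and a tool call to move; the robot and the scene stay as the last step left them, time stands still between calls to the robot, and variables do not carry over. Pictures are saved under pics/ and viewed, at most 14 in all, crops included, and the job is handed in when it is done.

Besides the shell and the picture viewer there is one more tool, called after "Call:" as name(argument=value, ...) on one line, values as JSON. step_arm: Moves the arm, as the interface text tells. Its arguments: {"type":"object","properties":{"rows":{"type":"array"},"claw":{"type":"number"}},"required":["rows"]}

```bash
mkdir -p pics
cat > h.py <<'E'
import numpy as np, cv2
from workcell import bot
def cloud(cam):
    im,d=bot.camera(cam); p=bot.camera_params(cam)
    v,u=np.mgrid[0:384,0:512]
    P=np.stack([(u-p['cx'])/p['fx']*d,-(v-p['cy'])/p['fy']*d,-d],-1)
    W=P@p['pose'][:3,:3].T+p['pose'][:3,3]
    W[d==0]=np.nan
    return im,W
def save(n,im): cv2.imwrite('pics/'+n+'.png',im[...,::-1])
E
python3 - <<'E'
from h import *
o=bot.get_obs(); print(o)
for c in ('top','scene'):
    im,W=cloud(c); save(c+'0',cv2.resize(im,(800,600),interpolation=cv2.INTER_CUBIC)); np.savez(c+'0.npz',im=im,W=W)
    print(bot.camera_params(c))
    for t in ['tray_blue','tray_red','jar_blue','jar_red','amber_bottle','tweezers','marker','jar_white','beaker']:
        for r in bot.trace(t,c)[:4]:
            m=r['pixels']; q=W[m]; q=q[~np.isnan(q[:,0])]
            print(c,t,round(r['score'],2),np.round(r['uv']),m.sum(),np.nanmedian(q,0).round(3) if len(q) else None, np.percentile(q[:,2],95).round(3) if len(q) else None)
E
```

```text
{'clock': 0.0, 'joint_pos': array([1.10699635e+00, 2.41383228e-01, 3.72792603e-03, 1.33519939e+00,
       1.38306780e-05, 1.57079741e+00]), 'joint_vel': array([ 0.00089415, -0.00179538,  0.00123827,  0.00070663, -0.00144745,
       -0.00048719]), 'tau': array([ 1.86101183e-04, -3.72315896e+01,  2.52407455e+01,  1.68950408e-02,
        1.71430806e-04,  6.72812845e-06]), 'eef_pos': array([0.22345706, 0.44675108, 0.30302907]), 'tool_rot': array([ 2.29827476e-01,  9.73230842e-01, -1.00004252e-03, -2.43263416e-04]), 'ft_force': array([-0.55060054, -0.23270034, -0.63934699]), 'ft_torque': array([-0.01946404, -0.01803574, -0.01196379]), 'grasp_force': 0.0, 'grip_width': 0.08538895579009768}
{'fx': 373.7908061728026, 'fy': 373.7908061728026, 'cx': 253.84930719369945, 'cy': 193.75525819929842, 'pose': array([[-0.02879294,  0.9937457 , -0.10789088,  0.42891548],
       [-0.99957428, -0.02811531,  0.00779691, -0.06330256],
       [ 0.00471476,  0.10806944,  0.99413217,  1.01073616],
       [ 0.        ,  0.        ,  0.        ,  1.        ]])}
top tray_blue 0.65 [317. 243.] 5379 [ 0.401 -0.231
[... 1048 characters left out ...]
cene tray_blue 0.77 [248. 228.] 2943 [ 0.391 -0.254  0.025] 0.032
scene tray_red 0.83 [179. 169.] 1519 [0.392 0.216 0.023] 0.032
scene jar_blue 0.84 [287. 186.] 321 [ 0.627 -0.115  0.036] 0.058
scene jar_red 0.68 [270. 222.] 355 [ 0.433 -0.31   0.051] 0.064
scene jar_red 0.61 [309. 224.] 161 [ 0.563 -0.32   0.026] 0.039
scene jar_red 0.46 [274. 262.] 221 [ 0.367 -0.425  0.025] 0.039
scene amber_bottle 0.86 [264. 168.] 400 [0.629 0.033 0.054] 0.104
scene tweezers 0.59 [316. 212.] 64 [ 0.664 -0.232  0.001] 0.007
scene marker 0.45 [233. 195.] 90 [ 0.457 -0.042  0.012] 0.016
scene jar_white 0.65 [245. 153.] 216 [0.651 0.209 0.037] 0.063
scene beaker 0.55 [199. 163.] 247 [0.448 0.18  0.054] 0.073
```

View pics/top0.png

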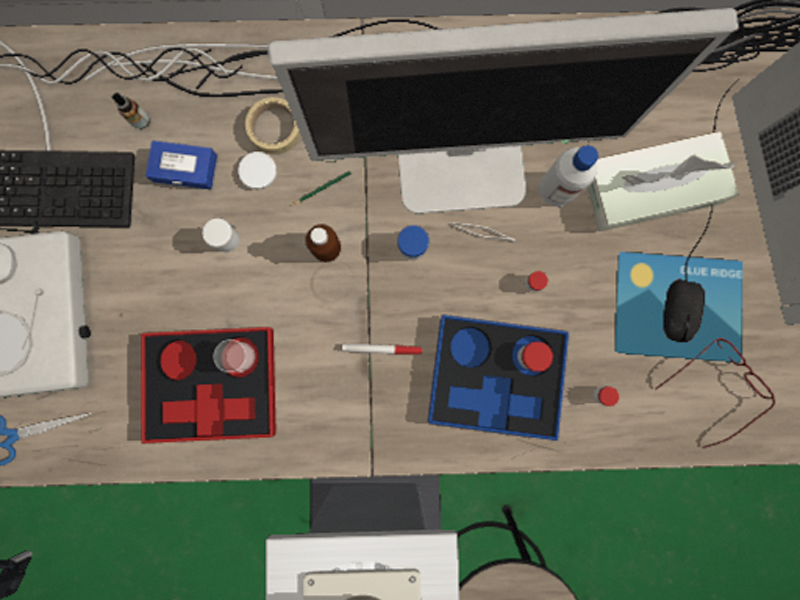

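View pics/scene0.png

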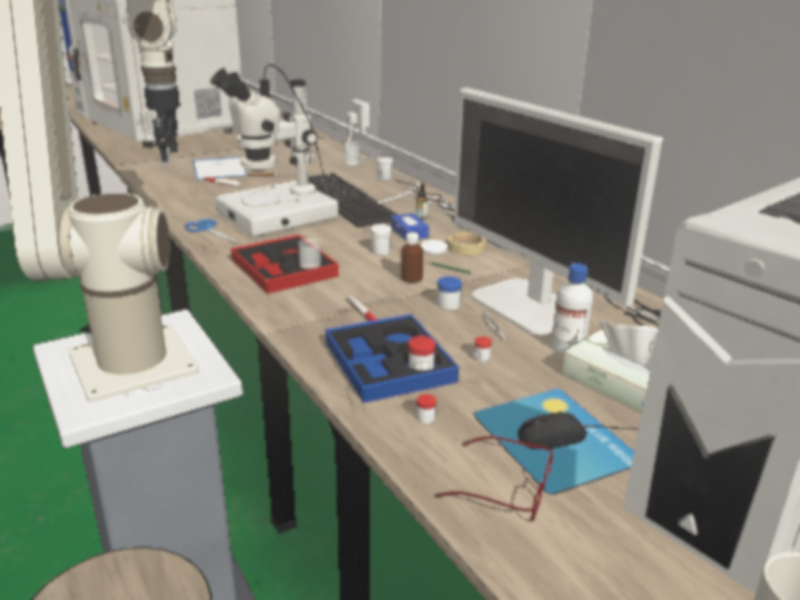

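The top view, in 800x600 pixels, shows:
- **Red caps:** (535,355) in the blue tray, plus (538,281) and (608,396). The last two are 40 mm high and smaller, so they are look-alikes. The target is (535,355), which is 58 mm high plus the 6 mm well floor.
- **Blue cap:** jar at (412,241). The tall wash bottle at (572,160) also has a blue cap but is not the jar.
- **Brown:** bottle at (322,242). The dropper at (130,110) is a look-alike.
- **Others:** white jar (220,235), tape and lids at (257,170), tweezers (482,232), marker (380,349) and pencil (325,188).

Run:
```python
from h import *
z=np.load('top0.npz'); im,W=z['im'],z['W']
cv2.imwrite('pics/c1.png',cv2.resize(im[135:290,80:400],(800,388),interpolation=cv2.INTER_CUBIC)[...,::-1])
def near(c,r,zl,zh): 
    return W[(np.hypot(W[...,0]-c[0],W[...,1]-c[1])<r)&(W[...,2]>zl)&(W[...,2]<zh)]
for n,c,zt in [('jr',(.439,-.291),.064),('jb',(.63,-.12),.058),('am',(.631,.046),.11),('amlow',(.631,.046),.075),('jw',(.654,.219),.064),('lookA',(.371,-.411),.04),('lookB',(.566,-.306),.04)]:
    q=near(c,.045,zt-.006,zt+.008); (x,y),r=cv2.minEnclosingCircle(q[:,:2].astype(np.float32))
    print(n,len(q),q.mean(0).round(4),'circ',round(x,4),round(y,4),round(r,4),'bbox mid',((q.max(0)+q.min(0))/2).round(4))
hsv=cv2.cvtColor(im,cv2.COLOR_RGB2HSV)
for n,c,hs in [('tb',(.401,-.231),(105,125)),('tr',(.402,.259),None)]:
    q=near(c,.145,.0245,.036); 
    dx,dy=np.abs(q[:,0]-c[0])<.115,np.abs(q[:,1]-c[1])<.135; q=q[dx&dy]
    print(n,len(q),cv2.minAreaRect((q[:,:2]*1000).astype(np.float32)),q.mean(0))
for n,c,r,zl in [('mk',(.46,-.046),.09,.007),('tw',(.664,-.232),.07,.004)]:
    q=near(c,r,zl,.03)
    print(n,len(q),cv2.minAreaRect((q[:,:2]*1000).astype(np.float32)),q.mean(0))
# tall obstacles within reach
for zl,zh in [(.05,.15),(.15,.5)]:
    m=(W[...,2]>zl)&(W[...,2]<zh)&(W[...,0]>.2)
    for y0 in np.arange(-.5,.5,.1):
        q=W[m&(W[...,1]>y0)&(W[...,1]<y0+.1)]; 
        print(zl,round(y0,1),len(q),q[:,0].min().round(3) if len(q) else '')
```

```text
jr 288 [ 0.4399 -0.2938  0.065 ] circ 0.44 -0.2945 0.024 bbox mid [ 0.4408 -0.2946  0.0641]
jb 307 [ 0.6363 -0.1002  0.0589] circ 0.6371 -0.1 0.0263 bbox mid [ 0.6368 -0.1001  0.0582]
am 88 [0.6377 0.0503 0.1104] circ 0.6386 0.0507 0.0135 bbox mid [0.6387 0.0501 0.109 ]
amlow 146 [0.6339 0.0488 0.0787] circ 0.6388 0.0508 0.026 bbox mid [0.639  0.0507 0.0762]
jw 278 [0.6576 0.2237 0.0647] circ 0.6578 0.2244 0.0247 bbox mid [0.6586 0.2243 0.0638]
lookA 130 [ 0.3711 -0.4142  0.0397] circ 0.3712 -0.4145 0.0162 bbox mid [ 0.3711 -0.4146  0.0397]
lookB 124 [ 0.567  -0.3077  0.0398] circ 0.5672 -0.3079 0.0165 bbox mid [ 0.5669 -0.3078  0.0393]
tb 3474 ((407.80560302734375, -235.96493530273438), (216.48683166503906, 182.14039611816406), 80.56053924560547) [ 0.40818837 -0.23765634  0.0297647 ]
tr 3529 ((409.5173034667969, 249.19320678710938), (182.32142639160156, 215.87887573242188), 1.1376585960388184) [0.40934307 0.25200293 0.02979106]
mk 283 ((453.5785827636719, -52.98967742919922), (71.98291015625, 145.40846252441406), 15.663704872131348) [ 0.45981576 -0.04348138  0.01461052]
tw 536 ((668.6841430664062, -230.9272918701172), (130.13975524902344, 137.38551330566406), 20.666780471801758) [ 0.69570375 -0.22770642  0.01002235]
0.05 -0.5 1254 0.657
0.05 -0.4 919 0.418
0.05 -0.3 377 0.418
0.05 -0.2 392 0.611
0.05 -0.1 431 0.611
0.05 -0.0 484 0.614
0.05 0.1 70 0.43
0.05 0.2 395 0.43
0.05 0.3 182 0.864
0.05 0.4 1638 0.408
0.15 -0.5 1506 0.775
0.15 -0.4 4022 0.719
0.15 -0.3 3851 0.766
0.15 -0.2 3850 0.762
0.15 -0.1 3855 0.757
0.15 -0.0 2331 0.754
0.15 0.1 0 
0.15 0.2 0 
0.15 0.3 224 0.2
0.15 0.4 50 0.201
```

View pics/c1.png

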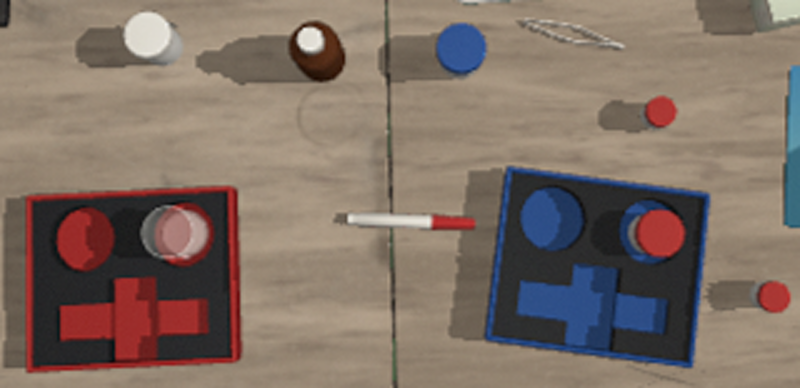

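The crop confirms it: the red cap in the tray, at (659,232), is clearly the largest. The small look-alikes are at (660,110) and (773,296), and their tops measure only 33 mm in diameter. First I move away from the microscope and turn the tool so that its axes match the world's.

Call:
step_arm(rows=[[[-10,-20,0],10],[[-27,-54,0],20],[[-45,-90,0],30],[[-63,-126,0],40],[[-76,-152,0],50],[[-85,-170,0],60],[[-89,-179,0],63.4],[[-89,-179,0],63.4]], claw=-1)

```text
clock: 2.0
eef_pos: [0.2232, 0.2468, 0.3042]
tool_rot: [0.707, 0.707, 0.0, -0.0]
ft_force: [-0.3, -0.7, -0.5]
grip_width: 0.0856
grasp_force: 0.0
```

Call:
step_arm(rows=[[[-25,10,3],0],[[-75,30,8],0],[[-130,52,14],0],[[-185,74,20],0],[[-240,96,26],0],[[-295,118,32],0],[[-350,140,38],0],[[-405,162,43],0],[[-460,184,48],0],[[-505,203,52],0],[[-532,214,54],0],[[-541,217,54],0]])

```text
clock: 3.5
eef_pos: [0.4413, -0.2949, 0.2489]
tool_rot: [0.707, 0.707, -0.0, -0.0]
ft_force: [-1.4, 0.4, 0.4]
grip_width: 0.0847
grasp_force: 0.0
```

Call:
step_arm(rows=[[[0,0,0],0],[[0,0,0],0]])

```text
clock: 3.75
eef_pos: [0.4402, -0.2925, 0.25]
tool_rot: [0.706, 0.708, 0.0, -0.0]
ft_force: [0.1, 0.8, -0.4]
grip_width: 0.0852
grasp_force: 0.0
```

Run:
```python
from h import *
im,W=cloud('wrist'); save('w1',im); np.savez('w1.npz',im=im,W=W)
print(bot.get_obs()['eef_pos'])
def near(c,r,zl,zh): 
    return W[(np.hypot(W[...,0]-c[0],W[...,1]-c[1])<r)&(W[...,2]>zl)&(W[...,2]<zh)]
q=near((.44,-.2945),.04,.06,.075); print(len(q),q.mean(0),cv2.minEnclosingCircle(q[:,:2].astype(np.float32)))
q=W[(W[...,2]>.0245)&(W[...,2]<.036)]; print(len(q),q.min(0),q.max(0))
q=near((.408,-.236),.1,.015,.021); print('slot',len(q),q.mean(0),cv2.minAreaRect((q[:,:2]*1000).astype(np.float32)))
```

```text
[ 0.44027984 -0.29246641  0.25016862]
2260 [ 0.43938024 -0.29262128  0.06441994] ((0.4393671452999115, -0.2936268448829651), 0.02416170760989189)
28420 [ 0.30174478 -0.55149265  0.02450003] [ 0.72351327 -0.13694298  0.03599799]
slot 4695 [ 0.36812947 -0.22061499  0.01857   ] ((403.9482116699219, -231.3428497314453), (159.35556030273438, 168.59019470214844), 85.07616424560547)
```

View pics/w1.png

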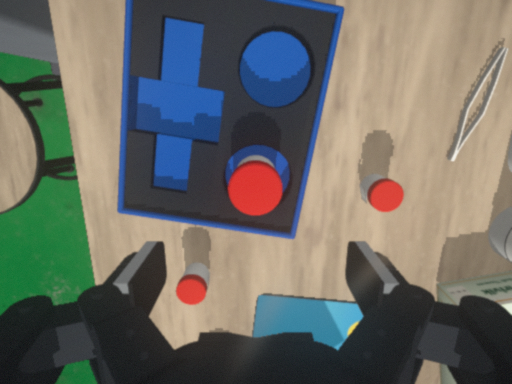

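The wrist view shows the large red cap at (255,187), the small ones at (192,290) and (386,195), and the tweezers at (480,95). I'll lower onto the large cap.

Call:
step_arm(rows=[[[-1,-1,20],0],[[-1,-1,55],0],[[-1,-1,90],0],[[-1,-1,120],0],[[-1,-1,136],0],[[-1,-1,142],0],[[-1,-1,142],0],[[-1,-1,142],0]])

```text
clock: 4.8
eef_pos: [0.4402, -0.2951, 0.1091]
tool_rot: [0.707, 0.707, 0.0, 0.001]
ft_force: [-0.2, 0.2, 1.0]
grip_width: 0.0852
grasp_force: 0.0
```

Call:
step_arm(rows=[[[0,0,0],0],[[0,0,0],0],[[0,0,0],0],[[0,0,0],0],[[0,0,0],0],[[0,0,0],0]], claw=1)

```text
clock: 5.55
eef_pos: [0.4399, -0.2949, 0.1088]
tool_rot: [0.707, 0.707, 0.0, 0.001]
ft_force: [0.4, 1.7, 5.9]
grip_width: 0.0448
grasp_force: 61.4
```

Call:
step_arm(rows=[[[0,0,-8],0],[[0,0,-30],0],[[0,0,-60],0],[[0,0,-85],0],[[0,0,-96],0],[[0,0,-96],0]])

```text
clock: 6.3
eef_pos: [0.4396, -0.2948, 0.2043]
tool_rot: [0.707, 0.707, 0.0, 0.001]
ft_force: [0.2, 0.6, -1.7]
grip_width: 0.0457
grasp_force: 61.4
```

Run:
```python
from h import *
im,W=cloud('scene'); save('s1',cv2.resize(im[130:290,190:350],(600,600),interpolation=cv2.INTER_CUBIC))
o=bot.get_obs();print(o['eef_pos'],o['grip_width'],o['ft_force'])
for r in bot.trace('jar_red','scene')[:3]:
    q=W[r['pixels']]; q=q[~np.isnan(q[:,0])]; print(r['uv'],r['score'],np.median(q,0).round(3),q[:,2].min(),q[:,2].max())
```

```text
[ 0.43917839 -0.29447113  0.20338495] 0.045240745191025014 [-0.52524682  0.53650321 -1.37199316]
[272.8, 194.8] 0.68 [ 0.434 -0.314  0.137] -0.002872391237737748 0.16060027570819846
[272.4, 262.5] 0.67 [ 0.366 -0.427  0.028] -0.0026925703772900933 0.04064536365868443
[307.3, 227.3] 0.62 [ 0.562 -0.32   0.024] -0.003710855219467235 0.0411595414693966
```

View pics/s1.png

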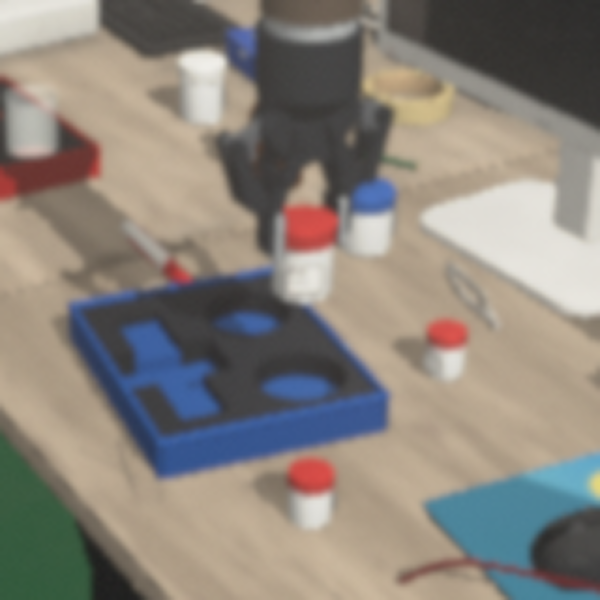

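The scene view shows the jar held upright at crop pixel (305,255), clear of the tray. Next I carry it to the free red well.

Call:
step_arm(rows=[[[15,0,-8],0],[[50,1,-15],0],[[100,2,-20],0],[[155,3,-20],0],[[210,4,-20],0],[[265,5,-20],0],[[320,6,-20],0],[[375,7,-20],0],[[430,8,-20],0],[[485,9,-20],0],[[540,11,-20],0],[[575,12,-20],0]])

```text
clock: 7.9
eef_pos: [0.4498, 0.2833, 0.2236]
tool_rot: [0.706, 0.708, -0.0, -0.0]
ft_force: [-0.6, -0.2, -0.7]
grip_width: 0.0451
grasp_force: 61.4
```

Call:
step_arm(rows=[[[13,0,0],0],[[20,0,0],0],[[21,0,0],0],[[21,0,0],0],[[21,0,0],0]])

```text
clock: 8.52
eef_pos: [0.4514, 0.3005, 0.2241]
tool_rot: [0.707, 0.707, -0.0, 0.0]
ft_force: [-0.1, -0.0, -1.1]
grip_width: 0.0455
grasp_force: 61.4
```

Run:
```python
from h import *
im,W=cloud('wrist'); save('w2',im)
o=bot.get_obs();print(o['eef_pos'],o['grip_width'],o['ft_force'])
v,u=np.nonzero((np.abs(W[...,2]-.0295)<.005)&(np.abs(W[...,0]-.41)<.12)&(np.abs(W[...,1]-.249)<.14))
q=W[v,u]; print(q.min(0),q.max(0))
# well floor: red, z~.006
m=(np.hypot(W[...,0]-.4515,W[...,1]-.302)<.045)&(W[...,2]<.014)
q=W[m];print(len(q),q.mean(0) if len(q) else '',((q.max(0)+q.min(0))/2) if len(q) else '')
im,W=cloud('top'); save('t2',im)
for t in ('jar_red','beaker'):
  for r in bot.trace(t,'top')[:3]:
    q=W[r['pixels']]; q=q[~np.isnan(q[:,0])]; print(t,r['uv'],r['score'],np.median(q,0).round(3),q[:,2].max())
```

```text
[0.45133993 0.30058965 0.22404781] 0.04519141927707922 [ 0.49858469  0.16436913 -0.24430362]
[0.31582382 0.14521602 0.02454706] [0.5008838  0.36076585 0.03449987]
3025 [0.44997221 0.30790193 0.00652402] [0.45012135 0.30744761 0.00898379]
jar_red [94.5, 230.6] 0.91 [0.451 0.287 0.179] 0.1841979849087957
jar_red [388.8, 254.6] 0.74 [ 0.371 -0.411  0.038] 0.04414806048890452
jar_red [339.0, 180.2] 0.68 [ 0.566 -0.305  0.039] 0.04402437222135058
beaker [149.2, 227.8] 0.88 [0.454 0.207 0.031] 0.08078028492422074
```

View pics/w2.png

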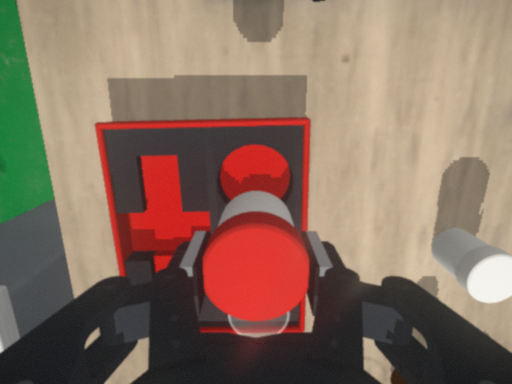

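The wrist view shows the jar upright at (255,265) over the free well at (255,172), with the beaker beside it. The two measurements of the tray differ by about 3 mm, so I'll aim midway and lower.

Call:
step_arm(rows=[[[1,0,15],0],[[2,0,45],0],[[2,0,75],0],[[2,0,95],0],[[2,0,106],0],[[2,0,110],0],[[2,0,113],0],[[2,0,115],0],[[2,0,115],0],[[2,0,115],0]])

```text
clock: 9.98
eef_pos: [0.4514, 0.3035, 0.1093]
tool_rot: [0.707, 0.707, 0.0, 0.0]
ft_force: [0.4, 0.4, -1.1]
grip_width: 0.0449
grasp_force: 61.4
```

Call:
step_arm(rows=[[[0,0,1],0],[[0,0,1],0]])

```text
clock: 10.22
eef_pos: [0.4514, 0.3037, 0.1088]
tool_rot: [0.707, 0.707, 0.001, -0.0]
ft_force: [-1.4, 0.5, 4.7]
grip_width: 0.0455
grasp_force: 61.9
```

Call:
step_arm(rows=[[[0,0,0],0],[[0,0,0],0],[[0,0,0],0],[[0,0,0],0],[[0,0,-5],0],[[0,0,-25],0],[[0,0,-65],0],[[0,0,-100],0],[[0,0,-115],0]], claw=-1)

```text
clock: 11.35
eef_pos: [0.4521, 0.304, 0.2255]
tool_rot: [0.707, 0.707, 0.002, 0.0]
ft_force: [0.7, 0.2, -1.4]
grip_width: 0.0855
grasp_force: 0.0
```

Call:
step_arm(rows=[[[-20,9,0],0],[[-65,30,0],0],[[-115,53,0],0],[[-165,76,0],0],[[-215,99,0],0],[[-265,122,0],0],[[-315,145,0],0],[[-360,166,0],0],[[-390,180,0],0],[[-403,185,0],0],[[-403,185,0],0]])

```text
clock: 12.72
eef_pos: [0.636, -0.0998, 0.222]
tool_rot: [0.707, 0.707, -0.0, -0.001]
ft_force: [0.5, -0.1, -0.5]
grip_width: 0.0858
grasp_force: 0.0
```

Run:
```python
from h import *
im,W=cloud('wrist'); save('w3',im)
print(bot.get_obs()['eef_pos'])
def near(c,r,zl,zh): 
    return W[(np.hypot(W[...,0]-c[0],W[...,1]-c[1])<r)&(W[...,2]>zl)&(W[...,2]<zh)]
q=near((.637,-.1),.04,.053,.068); print(len(q),q.mean(0),cv2.minEnclosingCircle(q[:,:2].astype(np.float32)))
im,W=cloud('top')
q=near((.4515,.303),.035,.058,.072); print('jr',len(q),q.mean(0),cv2.minEnclosingCircle(q[:,:2].astype(np.float32)))
for r in bot.trace('beaker','top')[:1]:
    q=W[r['pixels']]; print(r['uv'],np.nanmedian(q,0))
```

```text
[ 0.63583956 -0.09885154  0.2223013 ]
3147 [ 0.63637292 -0.09587376  0.05855852] ((0.6364364624023438, -0.09729419648647308), 0.02626933716237545)
jr 303 [0.45237845 0.30196313 0.06483462] ((0.4517827332019806, 0.30303865671157837), 0.024454308673739433)
[148.1, 229.6] [0.45515292 0.20770141 0.03384595]
```

Call:
step_arm(rows=[[[1,1,15],0],[[1,1,45],0],[[1,1,80],0],[[1,1,105],0],[[1,1,116],0],[[1,1,119],0],[[1,1,119],0],[[1,1,119],0]])

```text
clock: 13.88
eef_pos: [0.6382, -0.0986, 0.1052]
tool_rot: [0.707, 0.707, 0.001, 0.001]
ft_force: [-0.2, 0.0, -0.7]
grip_width: 0.0851
grasp_force: 0.0
```

Call:
step_arm(rows=[[[0,0,0],0],[[0,0,0],0],[[0,0,0],0],[[0,0,0],0],[[0,0,0],0],[[0,0,0],0]], claw=1)

```text
clock: 14.62
eef_pos: [0.6378, -0.0987, 0.1048]
tool_rot: [0.707, 0.707, 0.0, 0.001]
ft_force: [-0.7, -0.0, 4.9]
grip_width: 0.0493
grasp_force: 62.5
```

Call:
step_arm(rows=[[[0,0,-8],0],[[0,0,-30],0],[[0,0,-60],0],[[0,0,-85],0],[[0,0,-96],0],[[0,0,-96],0]])

```text
clock: 15.38
eef_pos: [0.6376, -0.0985, 0.2003]
tool_rot: [0.707, 0.707, 0.0, 0.0]
ft_force: [-1.0, -0.7, -1.2]
grip_width: 0.0491
grasp_force: 62.2
```

Call:
step_arm(rows=[[[-10,-19,0],0],[[-30,-58,0],0],[[-52,-100,0],0],[[-72,-140,0],0],[[-86,-167,0],0],[[-93,-179,0],0],[[-93,-180,0],0],[[-93,-180,0],0]])

```text
clock: 16.38
eef_pos: [0.4583, -0.1913, 0.1997]
tool_rot: [0.707, 0.708, 0.0, 0.0]
ft_force: [-0.7, 0.1, -1.1]
grip_width: 0.0497
grasp_force: 62.3
```

Run:
```python
from h import *
im,W=cloud('wrist'); save('w4',im)
print(bot.get_obs()['eef_pos'])
hsv=cv2.cvtColor(im,cv2.COLOR_RGB2HSV)
P=W[(np.abs(W[...,2]-.0295)<.005)&(np.abs(W[...,0]-.41)<.13)&(np.abs(W[...,1]+.236)<.15)]
print(len(P),cv2.minAreaRect((P[:,:2]*1000).astype(np.float32)))
# well -52 floor
q=W[(np.hypot(W[...,0]-.4417,W[...,1]+.2943)<.045)&(W[...,2]<.012)&(hsv[...,1]>80)]
print(len(q),q.mean(0),cv2.minEnclosingCircle(q[:,:2].astype(np.float32)))
```

```text
[ 0.45841066 -0.19126866  0.19974978]
17459 ((407.53399658203125, -234.30255126953125), (214.9861297607422, 182.37872314453125), 80.8686294555664)
14 [ 0.41757233 -0.31629198  0.01127463] ((0.41871213912963867, -0.31634876132011414), 0.009023713879287243)
```

View pics/w4.png

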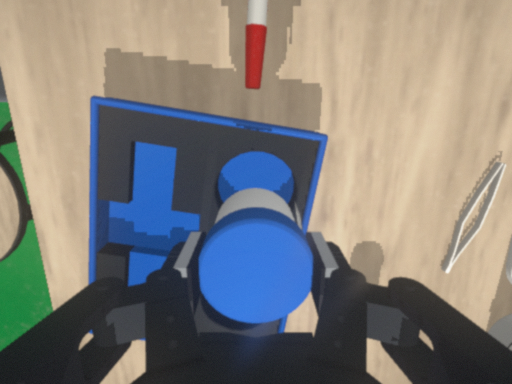

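The wrist view shows the blue jar upright at (255,258), over the +52 well at (255,180). The tray fits agree to 2 mm, so I'll lower it.

Call:
step_arm(rows=[[[0,0,12],0],[[0,0,38],0],[[0,0,64],0],[[0,0,80],0],[[0,0,86],0],[[0,0,88],0],[[0,0,89],0],[[0,0,90],0],[[0,0,90],0]])

```text
clock: 17.55
eef_pos: [0.4579, -0.1919, 0.1108]
tool_rot: [0.707, 0.707, 0.0, 0.001]
ft_force: [-0.9, -0.4, 3.9]
grip_width: 0.0492
grasp_force: 62.7
```

Contact. I'll release, rise, and move over the bottle at (.639,.051).

Call:
step_arm(rows=[[[0,0,0],0],[[0,0,0],0],[[0,0,0],0],[[0,0,0],0],[[0,0,-5],0],[[0,0,-25],0],[[0,0,-70],0],[[0,0,-120],0],[[0,0,-155],0],[[0,0,-160],0]], claw=-1)

```text
clock: 18.8
eef_pos: [0.4587, -0.1922, 0.2733]
tool_rot: [0.707, 0.707, 0.001, 0.003]
ft_force: [0.3, -0.3, 0.9]
grip_width: 0.0854
grasp_force: 0.0
```

Call:
step_arm(rows=[[[20,15,0],0],[[60,45,0],0],[[105,78,0],0],[[150,112,0],0],[[190,142,0],0],[[220,165,0],0],[[238,178,0],0],[[243,181,0],0],[[243,181,0],0],[[243,181,0],0]])

```text
clock: 20.05
eef_pos: [0.6377, 0.0504, 0.2698]
tool_rot: [0.707, 0.707, -0.0, -0.0]
ft_force: [0.4, -0.7, 1.5]
grip_width: 0.0856
grasp_force: 0.0
```

Run:
```python
from h import *
im,W=cloud('wrist'); save('w5',im)
print(bot.get_obs()['eef_pos'])
def near(c,r,zl,zh): 
    return W[(np.hypot(W[...,0]-c[0],W[...,1]-c[1])<r)&(W[...,2]>zl)&(W[...,2]<zh)]
for a,b in ((.105,.12),(.06,.1)):
    q=near((.639,.051),.04,a,b); print(len(q),q.mean(0),cv2.minEnclosingCircle(q[:,:2].astype(np.float32)))
im,W=cloud('top')
q=near((.458,-.191),.035,.058,.072); print('jb',len(q),q.mean(0),cv2.minEnclosingCircle(q[:,:2].astype(np.float32)))
```

```text
[0.63781334 0.05039709 0.27003134]
791 [0.6377493  0.05366415 0.11006393] ((0.6379991769790649, 0.05306047946214676), 0.013309136033058167)
1778 [0.63890508 0.06134953 0.08065137] ((0.6386091709136963, 0.05315317213535309), 0.026314634829759598)
jb 333 [ 0.45758905 -0.19214858  0.06477114] ((0.4576447904109955, -0.19271455705165863), 0.02620944194495678)
```

Call:
step_arm(rows=[[[2,1,15],0],[[2,1,50],0],[[2,1,90],0],[[2,1,125],0],[[2,1,145],0],[[2,1,151],0],[[2,1,152],0],[[2,1,152],0]])

```text
clock: 21.15
eef_pos: [0.64, 0.0535, 0.119]
tool_rot: [0.707, 0.707, 0.001, 0.001]
ft_force: [0.6, -0.4, 0.1]
grip_width: 0.0854
grasp_force: 0.0
```

Call:
step_arm(rows=[[[0,0,0],0],[[0,0,0],0],[[0,0,0],0],[[0,0,0],0],[[0,0,0],0],[[0,0,0],0]], claw=1)

```text
clock: 21.9
eef_pos: [0.6399, 0.0536, 0.1191]
tool_rot: [0.707, 0.707, 0.001, 0.001]
ft_force: [-0.9, -0.8, 5.9]
grip_width: 0.0499
grasp_force: 63.0
```

Call:
step_arm(rows=[[[0,0,-8],0],[[0,0,-30],0],[[0,0,-70],0],[[0,0,-105],0],[[0,0,-118],0],[[0,0,-120],0],[[0,0,-120],0]])

```text
clock: 22.78
eef_pos: [0.6385, 0.0534, 0.236]
tool_rot: [0.707, 0.707, -0.001, -0.001]
ft_force: [1.0, 0.3, -3.2]
grip_width: 0.0499
grasp_force: 62.6
```

Call:
step_arm(rows=[[[-20,-11,0],0],[[-60,-34,0],0],[[-105,-60,0],0],[[-150,-86,0],0],[[-195,-111,0],0],[[-240,-137,0],0],[[-280,-160,0],0],[[-315,-180,0],0],[[-338,-193,0],0],[[-346,-197,0],0],[[-346,-197,0],0],[[-346,-197,0],0]])

```text
clock: 24.28
eef_pos: [0.4428, -0.2917, 0.2374]
tool_rot: [0.706, 0.708, 0.0, -0.001]
ft_force: [-0.1, -0.5, -0.8]
grip_width: 0.0498
grasp_force: 62.6
```

Run:
```python
from h import *
im,W=cloud('wrist'); save('w6',im)
o=bot.get_obs();print(o['eef_pos'],o['grip_width'])
```

```text
[ 0.44294335 -0.29164843  0.23761589] 0.04931068374108482
```

View pics/w6.png

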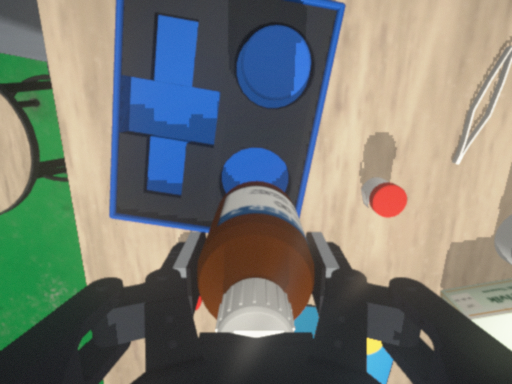

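The wrist view shows the bottle upright at (258,260) over the -52 well at (255,175), with the blue jar in the other well at (275,66). Lowering.

Call:
step_arm(rows=[[[0,-1,15],0],[[0,-1,45],0],[[0,-1,78],0],[[0,-1,100],0],[[0,-1,108],0],[[0,-1,110],0],[[0,-1,111],0],[[0,-1,112],0],[[0,-1,112],0]])

```text
clock: 25.45
eef_pos: [0.4417, -0.2928, 0.1265]
tool_rot: [0.707, 0.707, 0.0, 0.001]
ft_force: [-0.5, -0.5, -1.6]
grip_width: 0.0498
grasp_force: 62.6
```

Call:
step_arm(rows=[[[0,0,1],0],[[0,0,1.5],0],[[0,0,1.5],0]])

```text
clock: 25.82
eef_pos: [0.4416, -0.2928, 0.1251]
tool_rot: [0.707, 0.707, 0.0, 0.0]
ft_force: [-1.0, 0.7, 4.1]
grip_width: 0.0497
grasp_force: 63.3
```

Call:
step_arm(rows=[[[0,0,0],0],[[0,0,0],0],[[0,0,0],0],[[0,0,0],0],[[0,0,-5],0],[[0,0,-25],0],[[0,0,-70],0],[[0,0,-120],0],[[0,0,-145],0],[[0,0,-150],0]], claw=-1)

```text
clock: 27.08
eef_pos: [0.4423, -0.2932, 0.2769]
tool_rot: [0.707, 0.707, 0.0, 0.002]
ft_force: [0.4, -0.2, -0.1]
grip_width: 0.0853
grasp_force: 0.0
```

Call:
step_arm(rows=[[[20,2,0],0],[[60,6,5],0],[[105,10,10],0],[[150,14,18],0],[[180,17,25],0],[[193,18,27],0],[[193,18,27],0],[[193,18,27],0]])

```text
clock: 28.08
eef_pos: [0.4594, -0.1003, 0.2473]
tool_rot: [0.707, 0.707, -0.0, 0.0]
ft_force: [-1.4, -1.3, -0.5]
grip_width: 0.0853
grasp_force: 0.0
```

```bash
cat >> h.py <<'E'
def tool(name,zl,zh,c,r,hmax=None):
    im,W=cloud('wrist'); res=bot.trace(name,'wrist')
    for k in res[:2]:
        m=k['pixels']; q=W[m]; q=q[~np.isnan(q[:,0])]
        print(name,k['score'],k['uv'],m.sum(),q.mean(0).round(4),cv2.minAreaRect((q[:,:2]*1000).astype(np.float32)))
    m=(np.hypot(W[...,0]-c[0],W[...,1]-c[1])<r)&(W[...,2]>zl)&(W[...,2]<zh)
    q=W[m]; print('z-band',len(q),q.mean(0),cv2.minAreaRect((q[:,:2]*1000).astype(np.float32)))
    return im,W
E
python3 - <<'E'
from h import *
im,W=tool('marker',.006,.025,(.46,-.046),.09); save('w7',im)
print(bot.get_obs()['eef_pos'])
im,W=cloud('top')
def near(c,r,zl,zh): 
    return W[(np.hypot(W[...,0]-c[0],W[...,1]-c[1])<r)&(W[...,2]>zl)&(W[...,2]<zh)]
q=near((.44,-.293),.035,.108,.13); print('am',len(q),q.mean(0),cv2.minEnclosingCircle(q[:,:2].astype(np.float32)))
E
```

```text
marker 0.81 [258.4, 109.1] 2069 [ 0.4601 -0.0368  0.0144] ((459.6373291015625, -41.21342468261719), (133.2481689453125, 15.931964874267578), 86.22398376464844)
z-band 2320 [ 0.45880061 -0.04547653  0.01454269] ((448.26318359375, -54.304481506347656), (161.90643310546875, 39.56639862060547), 87.86380767822266)
[ 0.45940875 -0.10056213  0.24750782]
am 97 [ 0.43992814 -0.2937546   0.1159291 ] ((0.4397818446159363, -0.2947835922241211), 0.012884446419775486)
```

View pics/w7.png

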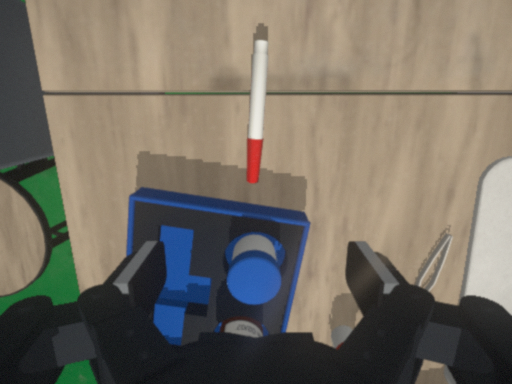

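The wrist view shows the marker from (260,25) to (253,182), a single pen with its red end toward the tray. The jars and bottle stand in the blue wells.

Call:
step_arm(rows=[[[15,0,10],3.8],[[40,0,30],3.8],[[55,0,60],3.8],[[59,0,95],3.8],[[59,0,130],3.8],[[59,0,155],3.8],[[59,0,165],3.8],[[59,0,169],3.8],[[59,0,169],3.8],[[59,0,169],3.8]], claw=0)

```text
clock: 29.48
eef_pos: [0.4601, -0.0408, 0.0793]
tool_rot: [0.73, 0.683, 0.001, 0.001]
ft_force: [1.4, -0.6, -0.2]
grip_width: 0.0424
grasp_force: 0.0
```

Call:
step_arm(rows=[[[0,0,0],0],[[0,0,0],0],[[0,0,0],0],[[0,0,0],0],[[0,0,0],0]], claw=1)

```text
clock: 30.1
eef_pos: [0.4596, -0.0406, 0.0792]
tool_rot: [0.73, 0.683, 0.0, 0.0]
ft_force: [-1.1, 0.0, 4.7]
grip_width: 0.0124
grasp_force: 58.5
```

Call:
step_arm(rows=[[[0,0,-8],0],[[0,0,-30],0],[[0,0,-65],0],[[0,0,-95],-3],[[0,0,-110],-4.9],[[0,0,-110],-4.9],[[0,0,-110],-4.9]])

```text
clock: 30.98
eef_pos: [0.4589, -0.0406, 0.1879]
tool_rot: [0.7, 0.714, -0.0, -0.0]
ft_force: [0.5, -0.1, -0.7]
grip_width: 0.0125
grasp_force: 58.5
```

Call:
step_arm(rows=[[[20,-8,0],0],[[60,-25,0],0],[[105,-44,0],0],[[150,-63,0],0],[[185,-78,0],0],[[207,-87,0],0],[[213,-89,0],0],[[213,-89,0],0],[[213,-89,0],0]])

```text
clock: 32.1
eef_pos: [0.3663, 0.1699, 0.1881]
tool_rot: [0.701, 0.714, -0.0, 0.0]
ft_force: [0.3, -0.5, -0.8]
grip_width: 0.0126
grasp_force: 58.5
```

Run:
```python
from h import *
im,W=cloud('wrist'); save('w8',im)
o=bot.get_obs();print(o['eef_pos'],o['tool_rot'],o['grip_width'])
hsv=cv2.cvtColor(im,cv2.COLOR_RGB2HSV)
red=((hsv[...,0]<8)|(hsv[...,0]>172))&(hsv[...,1]>120)
m=red&(np.abs(W[...,2]-.018)<.004)&(np.abs(W[...,0]-.3665)<.04)&(np.abs(W[...,1]-.25)<.1)
q=W[m]; print('slot',len(q),q.mean(0),cv2.minAreaRect((q[:,:2]*1000).astype(np.float32)))
P=W[(np.abs(W[...,2]-.0295)<.004)&(np.abs(W[...,0]-.41)<.12)&(np.abs(W[...,1]-.249)<.14)]
print(len(P),P.min(0),P.max(0),cv2.minAreaRect((P[:,:2]*1000).astype(np.float32)))
```

```text
[0.36642286 0.16984707 0.18820752] [ 7.00656915e-01  7.13498296e-01 -2.60876660e-04  3.70009294e-05] 0.0121286191733327
slot 3817 [0.3652587  0.26987877 0.01858141] ((375.4557189941406, 241.16543579101562), (56.52806091308594, 139.0119171142578), 1.433803677558899)
26571 [0.31646674 0.1416894  0.02550521] [0.50136359 0.30860861 0.03349937] ((408.86572265625, 225.771484375), (182.37225341796875, 165.44427490234375), 1.0395967960357666)
```

View pics/w8.png

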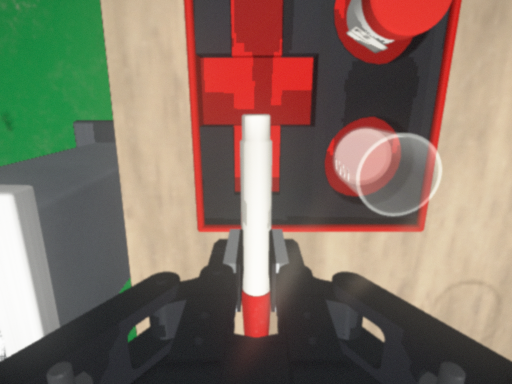

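The wrist view shows the marker held in line from (257,120) to (256,330) and aimed at the slot at x≈258. The beaker and red jar are in their wells.

Call:
step_arm(rows=[[[15,0,0],0],[[45,0,0],0],[[70,1,5],0],[[80,1,25],0],[[81,1,50],0],[[81,1,70],0],[[81,1,82],0],[[81,1,87],0],[[81,1,89],0],[[81,1,90],0],[[81,1,90],0]])

```text
clock: 33.52
eef_pos: [0.3658, 0.2517, 0.0988]
tool_rot: [0.7, 0.714, 0.0, 0.0]
ft_force: [-0.3, 0.2, -1.3]
grip_width: 0.0124
grasp_force: 58.5
```

Call:
step_arm(rows=[[[0,0,1],0],[[0,0,1.5],0],[[0,0,1.5],0]])

```text
clock: 33.9
eef_pos: [0.3657, 0.2517, 0.0973]
tool_rot: [0.7, 0.714, 0.0, 0.0]
ft_force: [-1.9, -0.6, 4.2]
grip_width: 0.0125
grasp_force: 59.2
```

Call:
step_arm(rows=[[[0,0,0],0],[[0,0,0],0],[[0,0,0],0],[[0,0,0],0],[[0,0,-5],0],[[0,0,-25],0],[[0,0,-70],0],[[0,0,-120],0],[[0,0,-145],0],[[0,0,-150],0]], claw=0)

```text
clock: 35.15
eef_pos: [0.3664, 0.2522, 0.249]
tool_rot: [0.7, 0.714, 0.002, 0.0]
ft_force: [0.8, 0.1, -0.3]
grip_width: 0.0428
grasp_force: 0.0
```

Call:
step_arm(rows=[[[-20,9,0],1.1],[[-65,30,0],1.1],[[-120,55,0],1.1],[[-175,80,0],1.1],[[-230,105,0],1.1],[[-285,130,0],1.1],[[-340,155,0],1.1],[[-395,180,0],1.1],[[-450,205,0],1.1],[[-500,227,0],1.1],[[-530,241,0],1.1],[[-537,244,0],1.1]])

```text
clock: 36.65
eef_pos: [0.6197, -0.2824, 0.2439]
tool_rot: [0.708, 0.706, -0.001, -0.002]
ft_force: [-0.7, 0.5, -0.1]
grip_width: 0.0425
grasp_force: 0.0
```

Call:
step_arm(rows=[[[0,0,0],0],[[0,0,0],0],[[0,0,0],0]])

```text
clock: 37.02
eef_pos: [0.62, -0.2791, 0.2474]
tool_rot: [0.706, 0.708, 0.0, 0.0]
ft_force: [0.9, 0.7, 0.2]
grip_width: 0.0428
grasp_force: 0.0
```

Run:
```python
from h import *
im,W=tool('tweezers',.004,.02,(.66,-.23),.08); save('w9',im)
print(bot.get_obs()['eef_pos'])
im,W=cloud('top')
for r in bot.trace('marker','top')[:2]:
    q=W[r['pixels']]; q=q[~np.isnan(q[:,0])];print('mk',r['score'],q.mean(0),cv2.minAreaRect((q[:,:2]*1000).astype(np.float32)))
```

```text
tweezers 0.67 [286.8, 124.6] 465 [ 0.6591 -0.2232  0.0063] ((658.6394653320312, -223.1256103515625), (112.0372314453125, 16.920658111572266), 73.34989166259766)
z-band 4655 [ 0.7095937  -0.22281369  0.01099998] ((695.959716796875, -223.49783325195312), (125.89136505126953, 91.43524932861328), 79.70293426513672)
[ 0.62007176 -0.27954784  0.24750705]
mk 0.84 [0.36661772 0.25147671 0.0302858 ] ((365.9493408203125, 250.09568786621094), (19.88208770751953, 135.10752868652344), 2.8204123973846436)
```

View pics/w9.png

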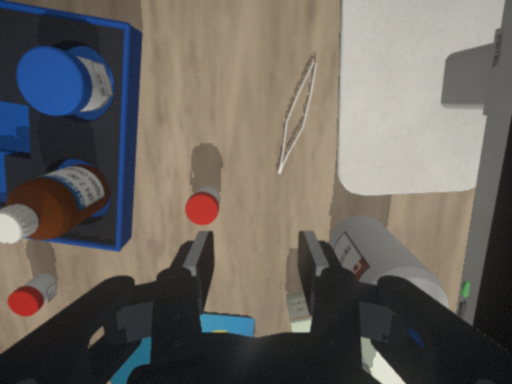

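The wrist view shows the tweezers from (315,57) to (280,172), the monitor foot edge at col 340 and the wash bottle at (385,250). I'll check the clearance to the foot.

Run:
```python
from h import *
im,W=cloud('wrist')
q=W[(np.abs(W[...,1]+.233)<.02)&(W[...,2]>.004)&(W[...,2]<.03)&(W[...,0]>.68)]; print('foot',q[:,0].min(),np.median(q[:,2]))
b=np.array([.40765,-.235]);t=np.radians(-9.2);print('blue slot',b+np.array([[np.cos(t),-np.sin(t)],[np.sin(t),np.cos(t)]])@[-.043,0])
```

```text
foot 0.7009545118704184 0.011521888163164823
blue slot [ 0.36520314 -0.22812511]
```

Call:
step_arm(rows=[[[15,10,5],8],[[40,28,15],14],[[54,37,35],16.7],[[57,39,60],16.7],[[57,39,85],16.7],[[57,39,100],16.7],[[57,39,100],16.7],[[57,39,100],16.7]], claw=0.3)

```text
clock: 38.28
eef_pos: [0.6596, -0.2239, 0.1481]
tool_rot: [0.802, 0.597, 0.001, 0.001]
ft_force: [0.1, -0.6, -0.5]
grip_width: 0.0294
grasp_force: 0.0
```

Call:
step_arm(rows=[[[0,0,15],0],[[0,0,40],0],[[0,0,58],0],[[0,0,67],0],[[0,0,70],0],[[0,0,72],0],[[0,0,72],0],[[0,0,72],0]])

```text
clock: 39.28
eef_pos: [0.6594, -0.2236, 0.0756]
tool_rot: [0.802, 0.597, 0.0, 0.001]
ft_force: [-0.3, -0.1, -1.4]
grip_width: 0.0296
grasp_force: 0.0
```

Call:
step_arm(rows=[[[0,0,0],0],[[0,0,0],0],[[0,0,0],0],[[0,0,0],0],[[0,0,0],0]], claw=1)

```text
clock: 39.9
eef_pos: [0.6595, -0.2236, 0.0758]
tool_rot: [0.802, 0.597, 0.0, 0.001]
ft_force: [-1.0, 0.1, 5.6]
grip_width: 0.0153
grasp_force: 59.2
```

Call:
step_arm(rows=[[[0,0,-8],0],[[0,0,-30],0],[[0,0,-70],0],[[0,0,-110],-3],[[0,0,-145],-7.5],[[0,0,-165],-7.5],[[0,0,-170],-7.5],[[0,0,-170],-7.5]])

```text
clock: 40.9
eef_pos: [0.6588, -0.2234, 0.2442]
tool_rot: [0.761, 0.648, -0.0, -0.0]
ft_force: [0.1, 0.0, -1.5]
grip_width: 0.0155
grasp_force: 58.7
```

Call:
step_arm(rows=[[[-4,-20,0],0],[[-11,-60,0],0],[[-19,-105,0],0],[[-28,-155,0],0],[[-37,-205,0],0],[[-45,-250,0],0],[[-50,-280,0],0],[[-52,-290,0],0],[[-52,-290,0],0],[[-52,-290,0],0]])

```text
clock: 42.15
eef_pos: [0.3655, -0.2288, 0.2447]
tool_rot: [0.761, 0.648, 0.0, 0.0]
ft_force: [-0.0, -0.1, 1.1]
grip_width: 0.0156
grasp_force: 58.7
```

Run:
```python
from h import *
im,W=cloud('wrist'); save('w10',im)
o=bot.get_obs();print(o['eef_pos'],o['tool_rot'],o['grip_width'])
P=W[(np.abs(W[...,2]-.0295)<.004)&(np.abs(W[...,0]-.4076)<.13)&(np.abs(W[...,1]+.235)<.14)]
print(len(P),P.min(0),P.max(0),cv2.minAreaRect((P[:,:2]*1000).astype(np.float32)))
```

```text
[ 0.36556273 -0.22873198  0.24471089] [7.61147313e-01 6.48579015e-01 1.21162161e-04 1.18213340e-04] 0.01545413314471517
19122 [ 0.30739301 -0.34707249  0.0255045 ] [ 0.51296301 -0.11433144  0.03349868] ((407.4104309082031, -234.63461303710938), (215.98153686523438, 182.2222137451172), 80.82897186279297)
```

View pics/w10.png

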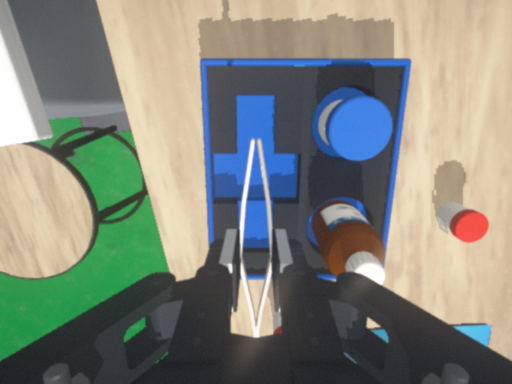

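The wrist view shows the tweezers in line from (256,140) to (256,335) over the slot at col 255. Lowering.

Call:
step_arm(rows=[[[1,0,15],0],[[1,0,50],0],[[1,0,90],0],[[1,0,120],0],[[1,0,137],0],[[1,0,144],0],[[1,0,147],0],[[1,0,149],0],[[1,0,150],0],[[1,0,150],0]])

```text
clock: 43.45
eef_pos: [0.3648, -0.2277, 0.0953]
tool_rot: [0.761, 0.648, 0.0, 0.0]
ft_force: [0.6, 0.6, -0.1]
grip_width: 0.0157
grasp_force: 58.7
```

Call:
step_arm(rows=[[[0,0,1],0],[[0,0,1.5],0],[[0,0,1.5],0]])

```text
clock: 43.82
eef_pos: [0.3647, -0.2277, 0.0937]
tool_rot: [0.761, 0.648, 0.0, 0.0]
ft_force: [-0.9, 0.1, 3.5]
grip_width: 0.0155
grasp_force: 59.2
```

Call:
step_arm(rows=[[[0,0,0],0],[[0,0,0],0],[[0,0,0],0],[[0,0,0],0],[[0,0,-5],0],[[0,0,-25],0],[[0,0,-70],0],[[0,0,-120],0],[[0,0,-165],0],[[-40,-30,-170],0],[[-80,-60,-170],0],[[-80,-60,-170],0]], claw=0)

```text
clock: 45.32
eef_pos: [0.2908, -0.2985, 0.264]
tool_rot: [0.763, 0.646, -0.0, 0.0]
ft_force: [0.4, 0.3, 0.0]
grip_width: 0.0427
grasp_force: 0.0
```

Run:
```python
from h import *
print(bot.get_obs()['eef_pos'])
im,W=tool('tweezers',.02,.03,(.365,-.228),.02)
a=im
im,W=cloud('top'); save('f',np.vstack([cv2.resize(im[150:300,60:420],(800,333)),cv2.resize(a[:, :],(356,267)) if 0 else np.zeros((1,800,3),np.uint8)]))
for t in ('marker','tweezers','amber_bottle','jar_white','beaker','jar_blue'):
  for r in bot.trace(t,'top')[:1]:
    q=W[r['pixels']]; q=q[~np.isnan(q[:,0])];print(t,r['score'],np.median(q,0),cv2.minAreaRect((q[:,:2]*1000).astype(np.float32)))
def near(c,r,zl,zh): 
    return W[(np.hypot(W[...,0]-c[0],W[...,1]-c[1])<r)&(W[...,2]>zl)&(W[...,2]<zh)]
q=near((.6578,.2244),.045,.058,.072);print('jw',cv2.minEnclosingCircle(q[:,:2].astype(np.float32)))
```

```text
[ 0.29076443 -0.29853961  0.2639711 ]
tweezers 0.88 [309.8, 86.3] 741 [ 0.3653 -0.224   0.0245] ((364.59698486328125, -225.8302001953125), (112.93853759765625, 18.787456512451172), 84.65594482421875)
z-band 248 [ 0.36496995 -0.22785843  0.02470683] ((364.37799072265625, -228.17156982421875), (38.016761779785156, 18.787456512451172), 84.65594482421875)
marker 0.65 [0.36747751 0.24226458 0.03275469] ((367.3730163574219, 248.82237243652344), (132.50291442871094, 18.276172637939453), 88.36643981933594)
amber_bottle 0.9 [ 0.44019335 -0.28516339  0.08893376] ((439.75390625, -291.4873046875), (46.99641036987305, 47.977455139160156), 86.42558288574219)
jar_white 0.71 [ 0.45874428 -0.19045988  0.06476004] ((458.95623779296875, -191.78570556640625), (48.3648796081543, 45.56668472290039), 88.16925811767578)
beaker 0.76 [0.45576192 0.20608188 0.03003484] ((455.29443359375, 197.87057495117188), (50.544254302978516, 51.09479904174805), 66.27574920654297)
jar_blue 0.62 [ 0.45700999 -0.19102269  0.0647186 ] ((457.7962951660156, -192.68629455566406), (49.63916778564453, 51.48501205444336), 5.297062397003174)
jw ((0.658078134059906, 0.224029079079628), 0.024665484204888344)
```

View pics/f.png

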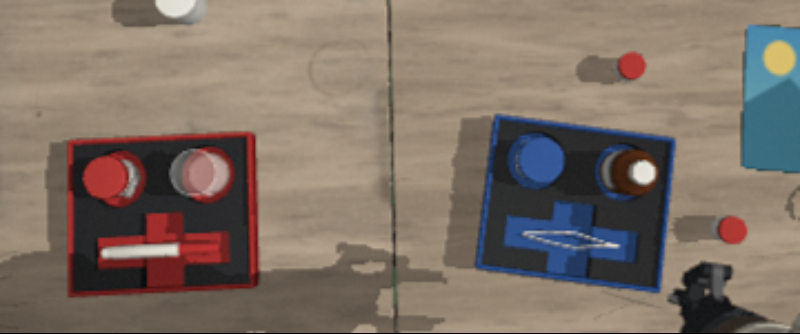

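The final top view shows the red jar at (105,178), the beaker at (203,175) and the marker at (160,250) in the red tray. The blue jar at (537,160), the bottle at (635,172) and the tweezers at (570,240) are in the blue tray. All positions are within tolerance and the gripper is clear of everything.

```bash
python3 -c "
from workcell import bot
print(bot.job_done())"
```

```text
the job is handed in; nothing more can be done
None
```

Both kits are made up and handed in at about 46 s on the robot's clock. The last camera check showed every item in its place within tolerance and the white jar and beaker unmoved, but the judging result was not reported back.

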